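# Check an uncapped sample tube for clots with a probe

## Task

Check the uncapped sample tube in the rack for a clot: draw the orange-handled probe straight up out of its stand, put its steel tip down through the tube's mouth nearly to the bottom without pressing hard, then draw it straight out, leaving the tube standing in the rack. Lean the probe over by 45 degrees or more, handle no lower than the tip, and finish still holding it there, steady in the gripper alone, with its tip some 5 to 12 cm above the lit window of the viewing light. Never lay or drop the probe, touch the viewing light with it, or disturb the other things on the bench.

Things in the scene. Friction and masses are not known exactly. Their poses are not given: they have to be found in the camera images.
- probe: The probe to use: a straight rod 175 mm long, about 25 g. A round steel shaft 5 mm in diameter (rounded tip) runs from 0 to 110 mm, a round ORANGE plastic handle 10 mm in diameter from 110 to 175 mm. Origin at the centre of the steel tip's end; its z axis runs along the rod from tip to handle. It starts upright in one of the two outer holes of the stand, tip on the hole's floor (15 mm above the bench), leaning up to about 3 degrees in its play.
- spare_probe: A second probe, the same but with a GREEN handle, in the other outer hole of the stand, 64 mm from the first. Leave it alone. Origin at its tip, z towards its handle.
- stand: Fixed grey plastic block 50 x 100 x 60 mm (x, y, z) with three upright blind holes, 7 mm wide and 45 mm deep, in a row along its own y axis at y = -32, 0, +32 mm (the middle one empty). Origin at the centre of its underside, on the bench; z up.
- rack: Fixed white tube rack, 58 x 138 mm, 68 mm high, 2 x 5 places 24 mm apart, the two rows running along its own y axis. Origin at the centre of its underside, on the bench; z up. It stands left or right of the viewing light, the stand on the other side.
- open_tube: The only tube WITHOUT a cap, clear with a white label and a thin lavender ring at the rim (a dark red film stains its lower third), standing loose in the rack: 100 mm tall, 16 mm outside, bore 12.4 mm, inner floor 4 mm above its underside, 18 g. Origin at the centre of its underside (6 mm above the bench); z axis up along its bore to the mouth. Leans up to about 3 degrees in its play.
- tube_mouth (a point): Centre of the open tube's mouth, level with its rim, 100 mm above its underside (106 mm above the bench).
- tube_red: Closed tube with a RED cap in the rack, 112 mm tall, cap 17.6 mm wide. Leave it alone. Origin at its underside's centre; z up.
- tube_blue: Closed tube with a BLUE cap, same size, in the rack. Leave it alone. Origin at its underside's centre; z up.
- tube_yellow: Closed tube with a YELLOW cap, same size, in the rack. Leave it alone. Origin at its underside's centre; z up.
- viewer: Fixed viewing light: flat grey housing 220 x 170 mm (its x, y), top 32 mm above the bench at the window, with a lit opal window of 170 x 130 mm (x, y) in the middle of its top. Origin at the centre of its underside; z up.
- viewer_window (a point): Centre of the lit window, on its surface, 32 mm above the bench; x and y along the window's 170 mm and 130 mm sides, z up.
- cap: The open tube's lavender cap, 17.6 mm wide and 20 mm tall, standing on the bench beside the rack. Leave it. Origin at its underside's centre.
- reagent_blue: Small white dropper bottle with a blue nozzle, 26 mm wide, 66 mm tall, beyond a corner of the viewing light. Leave it. Origin at its underside's centre.
- reagent_yellow: Small white dropper bottle with a yellow nozzle, same size, beyond another corner of the viewing light. Leave it. Origin at its underside's centre.
Not all that is in view belongs to the job. Leave any black or green look-alike of the reagent_blue alone.

How it is judged (in metres and radians):
On the way, in this order (a step that is already met when the one before it is completed fails the run):
1. the probe is drawn up out of the stand (tip more than 70 mm above the bench) (height (world z) of probe above 0.07 m and contact force between probe and the fingers above 0.5 N and contact force between probe and stand below 0.05 N), for 0.1 s.
2. the probe's tip is inside the open tube, within 26 mm of its inner floor (z of probe in the frame of open_tube between 0 and 0.03 m and x of probe in the frame of open_tube between -0.0065 and 0.0065 m and y of probe in the frame of open_tube between -0.0065 and 0.0065 m and horizontal distance between open_tube and rack below 0.075 m and angle between open_tube's own z axis and vertical below 0.12 rad and z of open_tube in the frame of rack below 0.012 m), for 0.1 s.
3. the probe is drawn out of the tube, which stays standing in the rack (height (world z) of probe above 0.112 m and contact force between probe and the fingers above 0.5 N and contact force between probe and open_tube below 0.05 N and horizontal distance between open_tube and rack below 0.075 m and angle between open_tube's own z axis and vertical below 0.12 rad and z of open_tube in the frame of rack below 0.012 m), for 0.1 s.
At the end, for the whole second after the job is handed in: Probe held by the gripper alone, steady, leaning 40 to 95 degrees from vertical, tip 30 to 150 mm above the lit window and within its outline; the open tube stands in the rack (under 7 degrees, not raised); everything else upright and within 20 mm of its start (contact force between probe and the fingers above 0.5 N and angle between probe's own z axis and vertical between 0.7 and 1.66 rad and x of probe in the frame of viewer_window between -0.085 and 0.085 m and y of probe in the frame of viewer_window between -0.065 and 0.065 m and z of probe in the frame of viewer_window between 0.03 and 0.15 m and contact force between probe and viewer below 0.05 N and contact force between probe and open_tube below 0.05 N and contact force between probe and stand below 0.05 N and contact force between probe and rack below 0.05 N and linear speed of probe below 0.03 m/s and angular speed of probe below 0.2 rad/s and horizontal distance between open_tube and rack below 0.075 m and angle between each of open_tube, tube_red, tube_blue, tube_yellow, spare_probe, reagent_blue, reagent_yellow, cap's own z axis and vertical below 0.12 rad and z of open_tube in the frame of rack below 0.012 m and distance of each of tube_red, tube_blue, tube_yellow, reagent_blue, reagent_yellow, cap, spare_probe from where it was at the start of the episode below 0.02 m); the arm keeps its last pose, push and grip.
It fails at once if the probe is pressed hard against the tube (over 10 N) (contact force between probe and open_tube above 10 N).
It fails at once if the open tube is pulled up out of its place or tipped (z of open_tube in the frame of rack above 0.03 m or angle between open_tube's own z axis and vertical above 0.25 rad).
It fails at once if the probe is dropped or laid on the bench (height (world z) of probe below 0.007 m).
It fails at once if the probe touches the viewing light (contact force between probe and viewer above 0.3 N).
It fails at once if a bystander is disturbed (distance of any of tube_red, tube_blue, tube_yellow, reagent_blue, reagent_yellow, cap, spare_probe from where it was at the start of the episode above 0.025 m).
It also fails if it takes over 61 s, if anything falls off the work surface, if the arm or the gripper's body presses on something with over 40 N, if the wrist force passes 120 N, or if a joint passes its speed limit or range.

## Robot

A 6-joint arm with a two-finger parallel gripper is mounted at the origin on the work surface. World frame = base frame: x ahead of the robot, y to its left, z up, the work surface at z = 0. Lengths are in mm, angles in rad, forces in N, time in s.
With the tool pointing down it reaches from about 350 to 975 mm from the base axis. Payload 7.1 kg.
Tool frame: the origin (TCP) lies at the very end of the fingers, on their centre line; the grasp point (between the pads) lies 19 mm behind it; z points along the fingers, y is the line along which they close (so a half turn about z gives the same grasp; the last joint's range is limited). The gripper opens to 88 mm and grips with 3 to 60 N. Pads are 20 mm wide; open, the fingers measure 115 mm over their backs; the gripper's body (75 mm by 178 mm) begins 61 mm behind the grasp point.
Start: joints at [-0.019, 0.423, 1.63, -0, 1.089, -0.019], TCP at [624.984, 0.026, 222.675] pointing down, gripper open.
Joint ranges: [-3, 3], [-0.9, 2.11], [0.09, 2.58], [-1.31, 4.45], [0.11, 2.69], [-2.54, 2.54]. Speed limits (rad/s): [2.39, 2.39, 3.01, 3.14, 3.14, 3.14].

## Interface

Orientations are given as a rotation vector (axis times angle).
In Python, from workcell import * gives the robot as it stands.
- The arm moves only by the tool step_arm, never from a script. Its argument "deltas" is a list of rows, each a list of 3 entries, a list of its own where there are three numbers: the shift along the tool's x, y, z in units of 300 mm (1.0 is 300 mm), then the turn, a rotation vector about the tool's x, y, z in units of 1.5 rad (1.0 is 1.5 rad), then the gripper command: -1 is shut, 1 is fully open, values between are in proportion. In form: [[[dx, dy, dz], [rx, ry, rz], gripper], ...]. A call has 1 to 20 rows; each row is the pose to reach, as a shift and turn from the pose commanded when the call began, along the tool's axes at that moment; what a row does not reach only later rows make up. A row lasts 1/12 s, in which the tool goes at most 41.7 mm and 7.16 degrees, less where a joint would pass 70% of its speed; a pose out of reach is approached as far as the arm can. A call with a number of a shift or a turn outside -1 to 1 is refused whole. A call with a gripper value outside its range is refused whole. The fingers move at their own pace and stop on an object; the grip force is fixed at half the most. Time passes only in rows, so rows that repeat a pose let the fingers close. It gives the time, the measured TCP pose, the force, the opening and the grip force at its end, in the units of the state.
- get_obs(): the state, without advancing time (a new reading comes with each control period).
- get_image(name): name is "scene" or "side" or "wrist"; returns a dict with "pixels" (420x560x3 uint8, red, green, blue), "fx", "fy", "cx", "cy" (pixels), "dist_coeffs" ([k1, k2, p1, p2, k3] as OpenCV has them; the pictures are not rectified), "T" (4x4, takes a point from camera to world coordinates). Camera axes: x right, y down, z forward; pixel columns grow to the right and rows downward; lengths in mm; the calibration is good to about 2 mm. A picture is of the moment at which its call begins. There is no depth.
- close_job(): hands the job in; it is judged then, once.
The state is a dict: "t": time; "qpos": joint angles; "qvel": joint speeds; "joint_torque": joint torques, N m; "ee_pos": TCP position; "orientation": TCP orientation; "ft_force": force on the tool from outside, world axes, zero at the start; "moment": the same for the moment, N m; "width": finger opening in mm; "grasp_force": force on a finger pad.
Only numpy, scipy, OpenCV 4.12 (cv2) and the standard library are available. Lean on these libraries where they do the work, as an engineer would, in place of code of your own. Each camera call takes 0.05 s, during which the arm holds its last target. There are 200 camera calls.

## Working session

There is one attempt and no reset: what is moved stays moved. The work goes in short steps, Python scripts to look and compute and a tool call to move; the robot and the scene stay as the last step left them, time stands still between calls to the robot, and variables do not carry over. Pictures are saved under pics/ and viewed, at most 10 in all, crops included, and the job is handed in when it is done.

Besides the shell and the picture viewer there is one more tool, called after ">>>" as a command line: name --argument value ..., lists and objects as JSON in quotes. step_arm: Moves the arm, as the interface text tells. Its arguments: {"type":"object","properties":{"deltas":{"type":"array","items":{"type":"array"}}},"required":["deltas"]}

```bash
mkdir -p pics; cat > h.py <<'E'
from workcell import *
import numpy as np, cv2
from scipy.spatial.transform import Rotation as R
def cam(n,f=None):
    d=get_image(n)
    if f: cv2.imwrite('pics/'+f,cv2.cvtColor(d['pixels'],cv2.COLOR_RGB2BGR))
    d['K']=np.array([[d['fx'],0,d['cx']],[0,d['fy'],d['cy']],[0,0,1.]]); d['D']=np.array(d['dist_coeffs'],float); d['T']=np.array(d['T'])
    return d
def ray(d,u,v):
    p=cv2.undistortPoints(np.array([[[u,v]]],float),d['K'],d['D'])[0,0]
    return d['T'][:3,3], d['T'][:3,:3]@np.array([p[0],p[1],1.])
def onz(d,u,v,z):
    o,r=ray(d,u,v); return o+r*(z-o[2])/r[2]
def proj(d,P):
    Ti=np.linalg.inv(d['T']); return cv2.projectPoints(np.array(P,float).reshape(-1,1,3),cv2.Rodrigues(Ti[:3,:3])[0],Ti[:3,3],d['K'],d['D'])[0][:,0]
def tri(*a):
    A=0;b=0
    for d,u,v in a:
        o,r=ray(d,u,v); r=r/np.linalg.norm(r); M=np.eye(3)-np.outer(r,r); A=A+M; b=b+M@o
    return np.linalg.solve(A,b)
E
python3 - <<'E'
from h import *
import pickle
o=get_obs(); print(o)
ds={}
for n in ['scene','side','wrist']:
    ds[n]=cam(n,n+'0.png'); print(n,ds[n]['T'].round(2).tolist(),ds[n]['fx'])
pickle.dump(ds,open('d0.pkl','wb'))
E
```

```text
{'t': 0.0, 'qpos': array([-1.89503579e-02,  4.23859028e-01,  1.63067356e+00,  1.53842900e-05,
        1.08860686e+00, -1.89876002e-02]), 'qvel': array([-5.41006436e-04, -9.45780859e-04,  2.40176116e-05, -1.97962494e-03,
        6.32022166e-04,  8.93638317e-04]), 'joint_torque': array([ 1.28069914e-03, -5.44622147e+01, -2.73670936e+01,  6.42951974e-02,
        2.27214623e-02, -1.51321510e-04]), 'ee_pos': array([6.24446632e+02, 7.14544215e-02, 2.21896807e+02]), 'orientation': array([-2.22061313e+00, -2.22067997e+00,  1.66913588e-03]), 'ft_force': array([-0.2095041 , -0.84492528, -0.80538127]), 'moment': array([-0.01081571,  0.05075841,  0.00977216]), 'grasp_force': 0.0, 'width': 88.14101156498246}
scene [[-0.65, 0.38, -0.65, 1155.71], [0.76, 0.36, -0.55, 488.22], [0.02, -0.85, -0.53, 568.1], [0.0, 0.0, 0.0, 1.0]] 404.35111967801157
side [[0.88, -0.22, 0.43, 94.81], [-0.48, -0.44, 0.76, -846.37], [0.02, -0.87, -0.49, 643.7], [0.0, 0.0, 0.0, 1.0]] 397.37690217317385
wrist [[1.0, 0.0, -0.0, 623.78], [0.0, -0.96, -0.29, 79.77], [-0.0, 0.29, -0.96, 384.57], [0.0, 0.0, 0.0, 1.0]] 295.42584383809384
```

View pics/scene0.png

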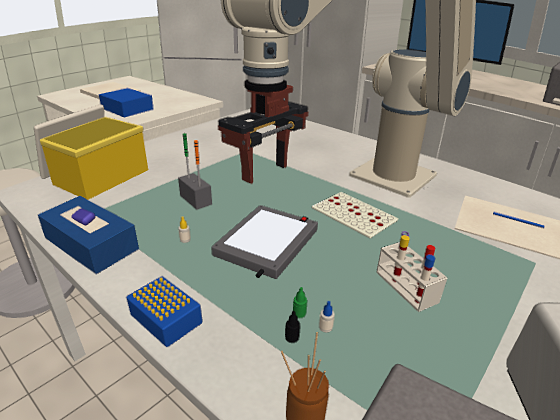

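View pics/side0.png

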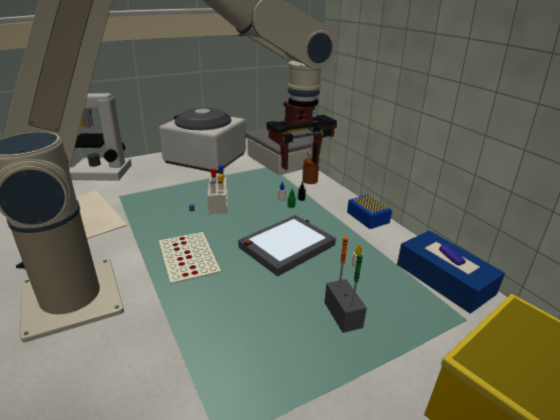

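The scene view shows the stand at (195,190) with the green handle at (185,145) and the orange at (197,152). The viewer window is at (265,235) and the rack at (412,275). In the side view the orange handle is at (345,250), the stand at (345,305) and the rack at (218,195).

```bash
python3 - <<'E'
import pickle,numpy as np,cv2
from h import *
ds=pickle.load(open('d0.pkl','rb'))
def crop(n,x,y,w,h,W,H): return cv2.resize(cv2.cvtColor(ds[n]['pixels'],cv2.COLOR_RGB2BGR)[y:y+h,x:x+w],(W,H),interpolation=cv2.INTER_CUBIC)
a=np.vstack([np.hstack([crop('scene',370,225,80,90,400,300)*1,crop('side',180,155,80,60,400,300)]),np.hstack([crop('scene',160,120,80,90,400,300),crop('side',310,225,80,110,400,300)])])
cv2.imwrite('pics/c1.png',a)
roi={'scene':(160,120,240,220),'side':(310,220,390,330)}
ends={}
for n,(x0,y0,x1,y1) in roi.items():
    im=ds[n]['pixels'][y0:y1,x0:x1]; hsv=cv2.cvtColor(im,cv2.COLOR_RGB2HSV)
    for c,lo,hi in(('or',(4,140,90),(16,255,255)),('gr',(50,110,20),(80,255,255))):
        m=cv2.inRange(hsv,lo,hi); nn,l,s,_=cv2.connectedComponentsWithStats(m); k=1+np.argmax(s[1:,4]); v,u=np.where(l==k)
        p=np.c_[u+x0,v+y0].astype(float); c0=p.mean(0); ax=np.linalg.svd(p-c0)[2][0]; ax*=np.sign(ax[1]); t=(p-c0)@ax
        ends[n,c]=(c0+ax*(t.min()-.5),c0+ax*(t.max()+.5)); print(n,c,len(p),ends[n,c])
for c in('or','gr'):
    T,B=[tri((ds['scene'],*ends['scene',c][i]),(ds['side'],*ends['side',c][i])) for i in(0,1)]
    print(c,T.round(1),B.round(1),np.linalg.norm(T-B))
E
```

```text
scene or 48 (array([195.8866269 , 146.41999072]), array([197.47519962, 164.46008974]))
scene gr 45 (array([184.30179684, 133.41368822]), array([185.29274383, 148.54738154]))
side or 41 (array([344.7948326 , 244.28611148]), array([342.87492344, 255.48585221]))
side gr 123 (array([359.90033476, 253.47784227]), array([355.42821918, 281.5744534 ]))
or [ 553.9 -305.5  172.7] [ 565.2 -290.3  130.2] 46.55502718565355
gr [ 543.5 -365.6  190.5] [ 529.4 -383.3  137.9] 57.30562317965557
```

View pics/c1.png

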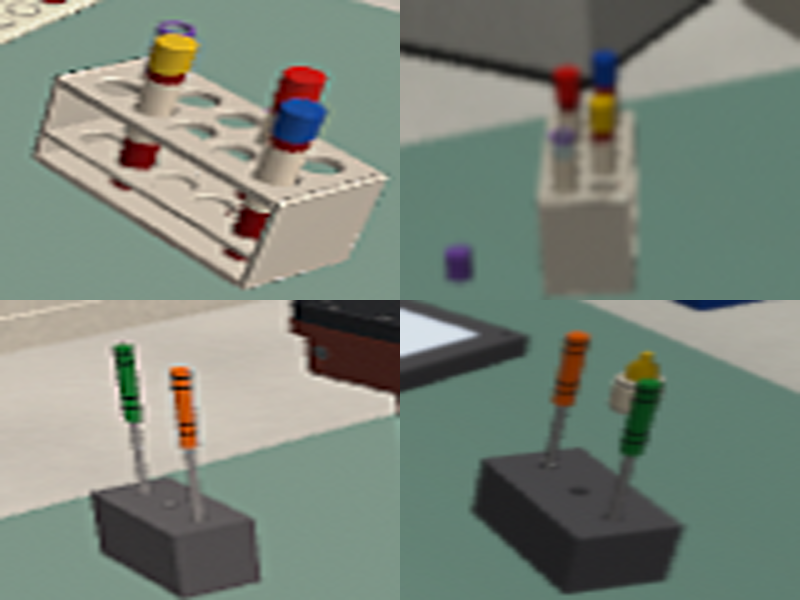

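View pics/wrist0.png

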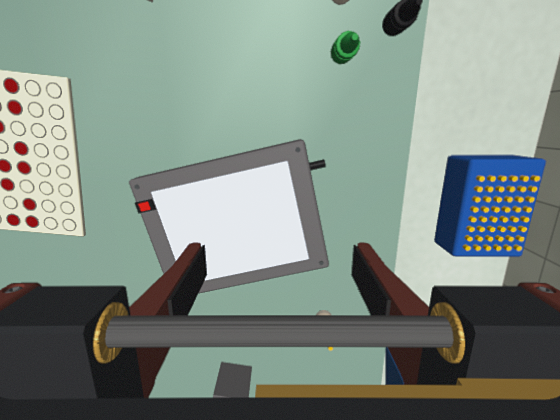

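```bash
python3 - <<'E'
import pickle
from h import *
ds=pickle.load(open('d0.pkl','rb')); s,q,w=ds['scene'],ds['side'],ds['wrist']
for n,a,b in [('ortop',(196,140.4),(345.4,237.8)),('orbot',(197.6,163.5),(342.6,263.5)),('orhole',(199.6,185.7),(339.8,285.9)),('grtop',(184.6,133.5),(359.6,254.3)),('grbot',(186.6,156),(356.4,280.7)),('mouth',(405.4,233.4),(212.6,182.6)),('red',(430.6,246.9),(213.4,169)),('blue',(429.8,256.8),(220.8,166.4)),('yel',(405,237.6),(220.4,174.6))]:
    P=tri((s,*a),(q,*b)); print(n,P.round(1),(proj(s,P)[0]-a).round(1),(proj(q,P)[0]-b).round(1))
for uv in [(151,191),(288,161),(309,259),(183,290)]: print('win',onz(w,*uv,32).round(1))
print('stand', [onz(w,*u,60).round(1) for u in [(220,362),(252,366)]])
print('orhole',onz(s,199.6,185.7,60),onz(q,339.8,285.9,60),'mouth',onz(s,405.4,233.4,106),onz(q,212.6,182.6,106))
# rack corners top-left crop
for u in [(57,75),(165,57),(386,177),(275,200)]: print('rack',onz(s,370+u[0]/5,225+u[1]/3.333,68).round(1))
for n,u in [('ybot',(184,240)),('bluebot',(327,330)),('green',(300,315)),('black',(293,340))]: print(n,onz(s,*u,0).round(0))
print('cap',onz(q,192,207,10).round(0))
E
```

```text
ortop [ 553.1 -304.9  189.1] [-0.8  0. ] [-1.  -0.1]
orbot [ 552.6 -306.9  123.6] [-0.8  0. ] [-0.9 -0.1]
orhole [ 554.  -304.9   58.7] [-0.8  0. ] [-1.  -0.1]
grtop [ 542.  -366.5  189.6] [-0.8 -0. ] [-1. -0.]
grbot [ 542.2 -367.9  124.1] [-0.9 -0. ] [-1.2 -0. ]
mouth [455.8 243.5 104. ] [-0.9  0.6] [-0.5 -0.5]
red [484.8 310.  118.1] [-0.4  0.3] [-0.2 -0.2]
blue [515.1 321.5 117.2] [-0.4  0.3] [-0.2 -0.2]
yel [489.4 257.4 118.1] [-0.3  0.2] [-0.2 -0.1]
win [4.677e+02 3.000e-01 3.200e+01]
win [634.2  36.9  32. ]
win [662.9 -90.3  32. ]
win [ 494.2 -136.3   32. ]
stand [array([ 544.5, -228.6,   60. ]), array([ 587.4, -235.2,   60. ])]
orhole [ 553.94536851 -301.39074822   60.        ] [ 554.81754431 -307.40247157   60.        ] mouth [455.48413514 244.93190996 106.        ] [454.86254726 235.47763321 106.        ]
rack [483.6 210.2  68. ]
rack [433.3 236.3  68. ]
rack [486.4 358.6  68. ]
rack [535.3 333.   68. ]
ybot [ 693. -201.    0.]
bluebot [695. 225.   0.]
green [699. 164.   0.]
black [756. 193.   0.]
cap [395. 283.  10.]
```

The crop shows the orange probe in the stand hole nearer the rack, and the open tube's ring in the back-left corner of the rack beside the yellow cap. The wrist view shows the window corners at (151,191), (288,161), (309,259) and (183,290). I'll move above the orange probe.

>>> step_arm --deltas '[[[-0.13,-0.03,0],[0,0,0],1],[[-0.26,-0.06,0],[0,0,0],1],[[-0.39,-0.09,0],[0,0,0],1],[[-0.52,-0.12,0],[0,0,0],1],[[-0.65,-0.15,0],[0,0,0],1],[[-0.78,-0.18,0],[0,0,0],1],[[-0.9,-0.21,0],[0,0,0],1],[[-0.97,-0.235,0],[0,0,0],1],[[-1.0,-0.238,0],[0,0,0],1],[[-1.0,-0.238,0],[0,0,0],1],[[-1.0,-0.238,0],[0,0,0],1],[[-1.0,-0.238,0],[0,0,0],1]]'

```text
t: 1.15
ee_pos: [553.9, -298.6, 222.5]
orientation: [-2.22, -2.222, -0.0]
ft_force: [-0.1, -0.2, -0.7]
width: 88.0
grasp_force: 0.0
```

```bash
python3 - <<'E'
from h import *
w=cam('wrist','w1.png'); o=get_obs(); print(o['ee_pos'],o['orientation'])
print(proj(w,[[553,-306,190],[553,-306,125],[542,-367,190],o['ee_pos']]).round(1))
E
```

```text
[ 554.07535188 -298.3872959   222.56034602] [-2.21924908e+00 -2.22293352e+00 -2.58247937e-04]
[[278.7 250.2]
 [278.7 221.4]
 [264.3 322.8]
 [280.5 260.7]]
```

View pics/w1.png

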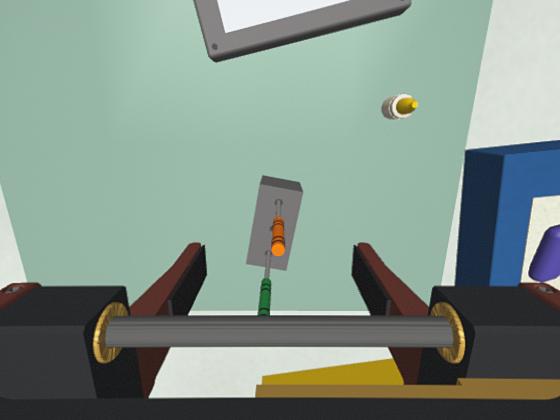

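The orange handle's top is at (279,248) and its bottom at (279,221), as predicted. I'll descend around it and close.

>>> step_arm --deltas '[[[-0.025,-0.003,0.06],[0,0,0],1],[[-0.025,-0.003,0.12],[0,0,0],1],[[-0.025,-0.003,0.18],[0,0,0],1],[[-0.025,-0.003,0.242],[0,0,0],1],[[-0.025,-0.003,0.242],[0,0,0],1],[[-0.025,-0.003,0.242],[0,0,0],1],[[-0.025,-0.003,0.242],[0,0,0],-1],[[-0.025,-0.003,0.242],[0,0,0],-1],[[-0.025,-0.003,0.242],[0,0,0],-1],[[-0.025,-0.003,0.242],[0,0,0],-1],[[-0.025,-0.003,0.242],[0,0,0],-1],[[-0.025,-0.003,0.242],[0,0,0],-1],[[-0.025,-0.003,0.242],[0,0,0],-1],[[-0.025,-0.003,0.242],[0,0,0],-1],[[-0.025,-0.003,0.242],[0,0,0],-1],[[-0.025,-0.003,0.242],[0,0,0],-1]]'

```text
t: 2.53
ee_pos: [552.6, -307.5, 150.0]
orientation: [-2.221, -2.221, 0.0]
ft_force: [-0.5, 0.5, 1.1]
width: 24.4
grasp_force: 0.0
```

>>> step_arm --deltas '[[[0,0,0],[0,0,0],-1],[[0,0,0],[0,0,0],-1],[[0,0,0],[0,0,0],-1],[[0,0,0],[0,0,0],-1],[[0,0,0],[0,0,0],-1],[[0,0,0],[0,0,0],-1],[[0,0,0],[0,0,0],-1],[[0,0,0],[0,0,0],-1]]'

```text
t: 3.2
ee_pos: [552.7, -307.5, 150.1]
orientation: [-2.221, -2.221, 0.0]
ft_force: [-0.6, -0.9, 0.5]
width: 9.6
grasp_force: 30.0
```

>>> step_arm --deltas '[[[0,0,-0.02],[0,0,0],-1],[[0,0,-0.06],[0,0,0],-1],[[0,0,-0.12],[0,0,0],-1],[[0,0,-0.18],[0,0,0],-1],[[0,0,-0.24],[0,0,0],-1],[[0,0,-0.3],[0,0,0],-1],[[0,0,-0.36],[0,0,0],-1],[[0,0,-0.42],[0,0,0],-1],[[0,0,-0.48],[0,0,0],-1],[[0,0,-0.54],[0,0,0],-1],[[0,0,-0.58],[0,0,0],-1],[[0,0,-0.6],[0,0,0],-1],[[0,0,-0.6],[0,0,0],-1],[[0,0,-0.6],[0,0,0],-1]]'

```text
t: 4.37
ee_pos: [552.5, -307.3, 329.9]
orientation: [-2.221, -2.221, 0.0]
ft_force: [0.3, -1.0, -0.9]
width: 9.3
grasp_force: 30.0
```

>>> step_arm --deltas '[[[0.03,-0.005,0],[0,0,0],-1],[[0.1,-0.017,0],[0,0,0],-1],[[0.2,-0.034,0],[0,0,0],-1],[[0.3,-0.05,0],[0,0,0],-1],[[0.4,-0.07,0],[0,0,0],-1],[[0.5,-0.085,0],[0,0,0],-1],[[0.6,-0.1,0],[0,0,0],-1],[[0.7,-0.12,0],[0,0,0],-1],[[0.8,-0.136,0],[0,0,0],-1],[[0.9,-0.153,0],[0,0,0],-1],[[1.0,-0.17,0],[0,0,0],-1]]'

```text
t: 5.28
ee_pos: [500.2, -5.7, 328.9]
orientation: [-2.22, -2.22, 0.002]
ft_force: [0.7, 1.4, 0.0]
width: 9.7
grasp_force: 30.0
```

>>> step_arm --deltas '[[[0.1,-0.018,0],[0,0,0],-1],[[0.2,-0.036,0],[0,0,0],-1],[[0.3,-0.054,0],[0,0,0],-1],[[0.4,-0.072,0],[0,0,0],-1],[[0.5,-0.09,0],[0,0,0],-1],[[0.6,-0.108,0],[0,0,0],-1],[[0.7,-0.126,0],[0,0,0],-1],[[0.78,-0.142,0],[0,0,0],-1],[[0.82,-0.15,0],[0,0,0],-1],[[0.833,-0.152,0],[0,0,0],-1],[[0.833,-0.152,0],[0,0,0],-1],[[0.833,-0.152,0],[0,0,0],-1],[[0.833,-0.152,0],[0,0,0],-1]]'

```text
t: 6.37
ee_pos: [456.2, 241.3, 329.9]
orientation: [2.223, 2.22, -0.001]
ft_force: [-0.2, -0.4, 0.2]
width: 9.3
grasp_force: 30.0
```

```bash
python3 - <<'E'
from h import *
import pickle
o=get_obs(); print(o['ee_pos'],o['orientation'])
ds={n:cam(n) for n in('scene','side','wrist')}; pickle.dump(ds,open('d2.pkl','wb'))
e=o['ee_pos']
B=lambda n:cv2.cvtColor(ds[n]['pixels'],cv2.COLOR_RGB2BGR)
for n in ds: print(n,proj(ds[n],[e-[0,0,136],e-[0,0,25],[456,242,106]]).round(1).tolist())
a=[]
for n in('scene','side'):
    c=proj(ds[n],[456,242,135])[0].round().astype(int); x,y=c[0]-40,c[1]-45; print(n,x,y)
    a.append(cv2.resize(B(n)[y:y+75,x:x+75],(400,400),interpolation=cv2.INTER_CUBIC))
b=cv2.resize(B('wrist')[120:420,80:480],(800//2,300)); c=np.hstack(a)
cv2.imwrite('pics/w2.png',np.hstack(a)); cv2.imwrite('pics/w3.png',B('wrist'))
E
```

```text
[456.22338437 241.31584293 329.87068534] [ 2.22262681e+00  2.22010010e+00 -9.17401504e-04]
scene [[411.7, 196.0], [422.8, 143.2], [404.0, 233.0]]
side [[210.7, 155.6], [208.4, 120.0], [212.2, 181.7]]
wrist [[279.5, 202.8], [279.9, 244.6], [279.2, 185.3]]
scene 367 176
side 172 128
```

View pics/w2.png

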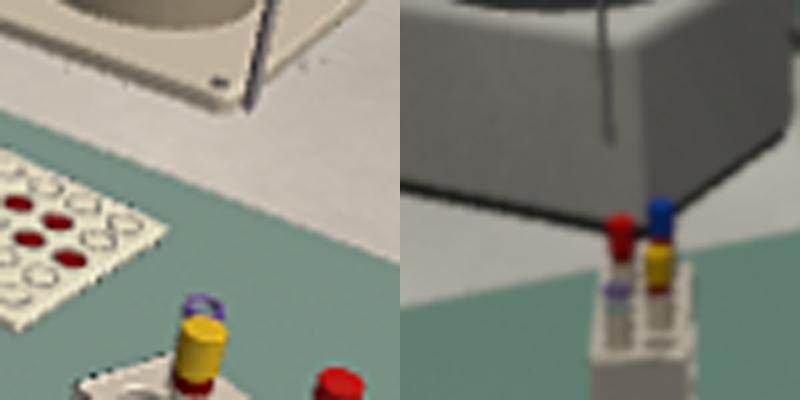

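View pics/w3.png

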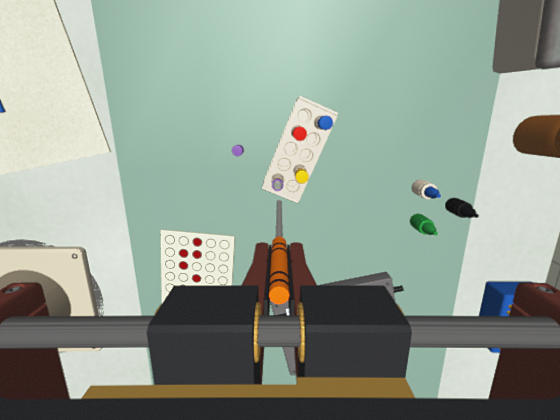

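In the wrist view the ring is at (278,183) and the probe tip at (279,201). The scene and side tips agree with a vertical probe to within about 2 mm. I'll lower to just above the mouth and look again.

>>> step_arm --deltas '[[[0,0,0.04],[0,0,0],-1],[[0,0,0.1],[0,0,0],-1],[[0,0,0.16],[0,0,0],-1],[[0,0,0.2],[0,0,0],-1],[[0,0,0.217],[0,0,0],-1],[[0,0,0.217],[0,0,0],-1],[[0,0,0.217],[0,0,0],-1],[[0,0,0.217],[0,0,0],-1]]'

```text
t: 7.18
ee_pos: [456.7, 242.5, 265.9]
orientation: [2.221, 2.221, 0.002]
ft_force: [-0.0, 0.2, 0.3]
width: 9.2
grasp_force: 30.0
```

```bash
python3 - <<'E'
from h import *
import pickle
o=get_obs(); e=o['ee_pos']; print(e)
ds={n:cam(n) for n in('scene','side','wrist')}; pickle.dump(ds,open('d3.pkl','wb'))
a=[]
for n,z,s in(('scene',112,32),('side',112,32),('wrist',112,64)):
    c=proj(ds[n],[456,242,z])[0].round().astype(int); x,y=c-s//2
    im=cv2.cvtColor(ds[n]['pixels'],cv2.COLOR_RGB2BGR)[y:y+s,x:x+s]
    k=384//s if n=='wrist' else 6
    a.append(cv2.resize(im,None,fx=(6 if n=='wrist' else 12),fy=(6 if n=='wrist' else 12),interpolation=cv2.INTER_CUBIC)[:,:]); print(n,x,y)
    print(proj(ds[n],[e-[0,0,136],[456,242,106]]).round(1).tolist())
    hsv=cv2.cvtColor(im,cv2.COLOR_BGR2HSV); m=cv2.inRange(hsv,(120,50,60),(155,255,255)); v,u=np.where(m>0)
    if len(u): print('lav',len(u),u.mean()+x,v.mean()+y,(u.min()+u.max())/2+x,(v.min()+v.max())/2+y)
out=np.zeros((600,800,3),np.uint8)
a=[cv2.resize(i,(300,300)) if k<2 else i for k,i in enumerate(a)]
out[:300,:300]=a[0];out[300:,:300]=a[1];out[:384,350:734]=a[2]
cv2.imwrite('pics/c3.png',out)
E
```

```text
[456.72282852 242.54678325 265.94297279]
scene 389 215
[[406.3, 223.5], [404.0, 233.0]]
lav 16 405.0 232.75 405.0 233.0
side 196 164
[[211.9, 174.7], [212.2, 181.7]]
lav 9 212.11111111111111 182.22222222222223 212.0 182.0
wrist 247 167
[[279.5, 203.0], [278.8, 198.0]]
lav 62 276.14516129032256 196.1290322580645 276.5 197.0
```

View pics/c3.png

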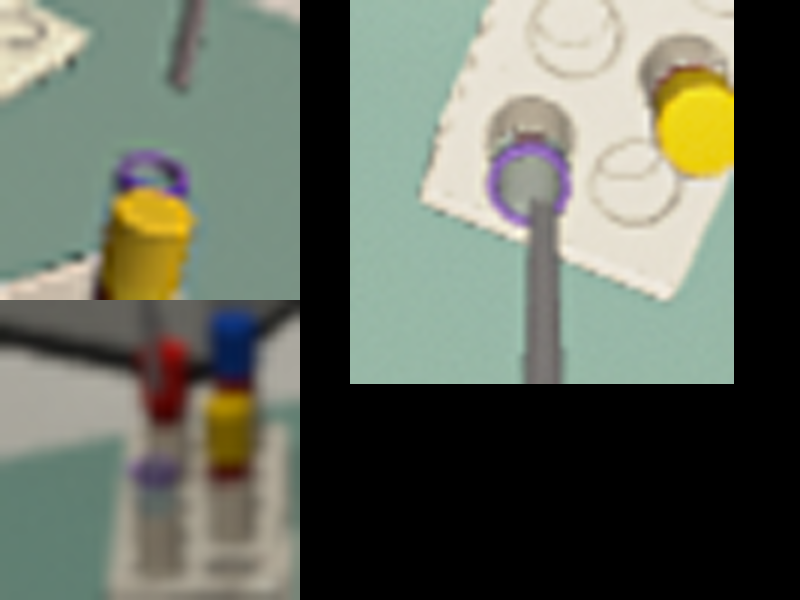

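The wrist crop shows the ring centre at about (276.6,197.1) and the tip end at about (278.4,200.3). The scene view shows the tip at about (408,224) and the ring at (405,232.8).

```bash
python3 - <<'E'
from h import *
import pickle
ds=pickle.load(open('d3.pkl','rb')); w,s,q=ds['wrist'],ds['scene'],ds['side']
print('ring w',onz(w,276.6,197.1,106),'tip w',onz(w,278.4,200.8,131))
print('ring s',onz(s,405.2,232.9,106),'tip s',onz(s,408.1,224.0,131))
print('ring q',onz(q,212.2,182.1,106))
# handle axis in wrist: fit tilt from shaft midline: predicted vs seen
print(proj(w,[[456.7,242.5,131],[456.7,242.5,145]]), proj(w,[[454.5,245,106]]))
d=w['pixels']; 
for v in (206,212,218,224,228): print(v,d[v,268:292].mean(1).round().astype(int).tolist())
E
```

```text
ring w [453.51254099 243.01684692 106.        ] tip w [455.52938068 245.20021664 131.        ]
ring s [454.03067969 243.7688694  106.        ] tip s [457.35088088 246.7971377  131.        ]
ring q [454.99328207 239.47494153 106.        ]
[[279.52160922 203.31007738]
 [279.57453953 206.94566156]] [[277.47873852 195.38037528]]
206 [165, 167, 166, 154, 152, 202, 221, 225, 181, 125, 116, 117, 111, 152, 214, 221, 221, 221, 222, 221, 222, 221, 222, 222]
212 [168, 168, 168, 167, 167, 168, 169, 169, 130, 110, 117, 121, 112, 112, 157, 168, 166, 164, 158, 157, 204, 220, 221, 226]
218 [166, 167, 169, 169, 170, 168, 169, 169, 126, 108, 115, 122, 114, 105, 156, 169, 169, 168, 168, 168, 168, 168, 167, 168]
224 [167, 166, 168, 167, 169, 169, 171, 170, 124, 108, 117, 118, 113, 106, 151, 169, 169, 168, 168, 168, 167, 168, 169, 168]
228 [168, 167, 169, 167, 169, 167, 170, 146, 114, 110, 118, 119, 115, 106, 133, 161, 169, 167, 168, 167, 169, 168, 168, 168]
```

>>> step_arm --deltas '[[[-0.008,-0.008,0],[0,0,0],-1],[[-0.008,-0.008,0],[0,0,0],-1],[[-0.008,-0.008,0.02],[0,0,0],-1],[[-0.008,-0.008,0.04],[0,0,0],-1],[[-0.008,-0.008,0.055],[0,0,0],-1],[[-0.008,-0.008,0.07],[0,0,0],-1],[[-0.008,-0.008,0.08],[0,0,0],-1],[[-0.008,-0.008,0.09],[0,0,0],-1],[[-0.008,-0.008,0.1],[0,0,0],-1],[[-0.008,-0.008,0.1],[0,0,0],-1],[[-0.008,-0.008,0.1],[0,0,0],-1]]'

```text
t: 8.25
ee_pos: [453.7, 240.0, 234.8]
orientation: [-2.221, -2.221, 0.0]
ft_force: [0.5, 0.3, -0.2]
width: 9.4
grasp_force: 30.0
```

```bash
python3 - <<'E'
from h import *
o=get_obs(); e=o['ee_pos']; print(e,o['ft_force'])
w=cam('wrist'); c=proj(w,[454.5,240,106])[0].round().astype(int); x,y=c-[32,32]; print(x,y)
A=cv2.resize(cv2.cvtColor(w['pixels'],cv2.COLOR_RGB2BGR)[y:y+64,x:x+64],(512,512),interpolation=cv2.INTER_CUBIC)
s=cam('scene'); B=cv2.resize(cv2.cvtColor(s['pixels'],cv2.COLOR_RGB2BGR)[212:248,389:425],(280,280),interpolation=cv2.INTER_CUBIC)
out=np.zeros((512,800,3),np.uint8); out[:,:512]=A; out[:280,516:796]=B; cv2.imwrite('pics/c4.png',out)
E
```

```text
[453.65634324 240.00732405 234.83954844] [ 0.52973539  0.33510036 -0.21645403]
249 173
```

View pics/c4.png

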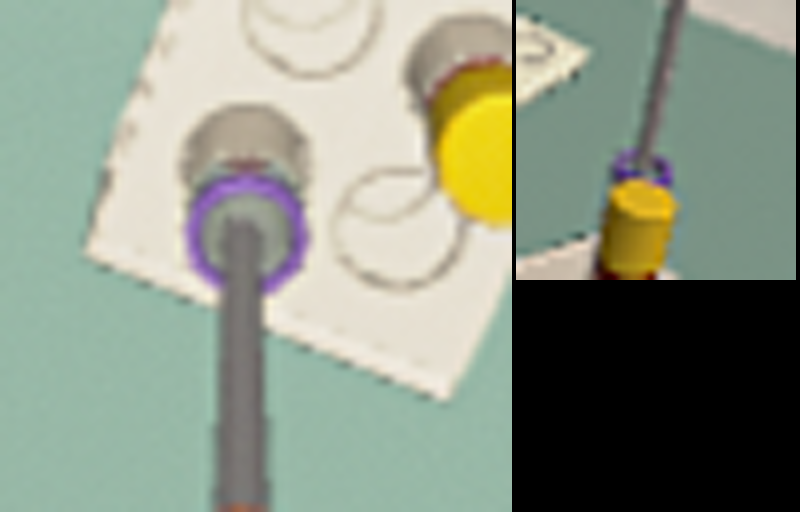

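The tip sits centred in the lavender ring, with the ring at (248,232) and the tip at (242,228) in the 8x crop. I'll descend into the bore slowly.

>>> step_arm --deltas '[[[0,0.002,0.015],[0,0,0],-1],[[0,0.002,0.03],[0,0,0],-1],[[0,0.002,0.045],[0,0,0],-1],[[0,0.002,0.06],[0,0,0],-1],[[0,0.002,0.075],[0,0,0],-1],[[0,0.002,0.09],[0,0,0],-1],[[0,0.002,0.105],[0,0,0],-1],[[0,0.002,0.12],[0,0,0],-1],[[0,0.002,0.12],[0,0,0],-1],[[0,0.002,0.12],[0,0,0],-1]]'

```text
t: 9.18
ee_pos: [454.1, 239.9, 198.7]
orientation: [-2.221, -2.221, 0.001]
ft_force: [0.3, -0.3, -0.7]
width: 9.4
grasp_force: 30.0
```

>>> step_arm --deltas '[[[0,0,0.015],[0,0,0],-1],[[0,0,0.03],[0,0,0],-1],[[0,0,0.045],[0,0,0],-1],[[0,0,0.06],[0,0,0],-1],[[0,0,0.075],[0,0,0],-1],[[0,0,0.09],[0,0,0],-1],[[0,0,0.105],[0,0,0],-1],[[0,0,0.12],[0,0,0],-1],[[0,0,0.133],[0,0,0],-1],[[0,0,0.133],[0,0,0],-1],[[0,0,0.133],[0,0,0],-1],[[0,0,0.133],[0,0,0],-1],[[0,0,0.133],[0,0,0],-1]]'

```text
t: 10.27
ee_pos: [454.5, 240.1, 159.3]
orientation: [2.221, 2.221, 0.001]
ft_force: [0.1, -0.1, 0.3]
width: 9.6
grasp_force: 30.0
```

```bash
python3 - <<'E'
from h import *
import pickle
o=get_obs(); e=o['ee_pos']; print(e,o['ft_force'])
s=cam('scene'); q=cam('side')
def cr(d,P,h): 
    x,y=proj(d,P)[0].round().astype(int)-h//2; return cv2.resize(cv2.cvtColor(d['pixels'],cv2.COLOR_RGB2BGR)[y:y+h,x:x+h],(400,400),interpolation=cv2.INTER_CUBIC)
cv2.imwrite('pics/c5.png',np.hstack([cr(s,[480,270,90],100),cr(q,[480,270,90],80)]))
E
```

```text
[454.46230231 240.11674981 159.32440173] [ 0.06353471 -0.05358517  0.26832369]
```

View pics/c5.png

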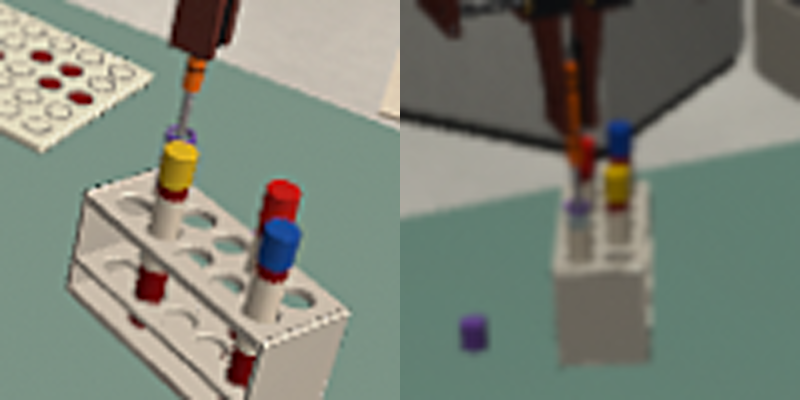

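The shaft is in the open tube: handle bottom at (195,90) just above the ring at (180,135), with no force, and the tube is upright. I'll draw it straight out.

>>> step_arm --deltas '[[[0,0,-0.02],[0,0,0],-1],[[0,0,-0.05],[0,0,0],-1],[[0,0,-0.08],[0,0,0],-1],[[0,0,-0.12],[0,0,0],-1],[[0,0,-0.16],[0,0,0],-1],[[0,0,-0.2],[0,0,0],-1],[[0,0,-0.24],[0,0,0],-1],[[0,0,-0.28],[0,0,0],-1],[[0,0,-0.32],[0,0,0],-1],[[0,0,-0.36],[0,0,0],-1],[[0,0,-0.42],[0,0,0],-1],[[0,0,-0.48],[0,0,0],-1],[[0,0,-0.54],[0,0,0],-1],[[0,0,-0.58],[0,0,0],-1],[[0,0,-0.6],[0,0,0],-1],[[0,0,-0.6],[0,0,0],-1],[[0,0,-0.6],[0,0,0],-1]]'

```text
t: 11.78
ee_pos: [454.1, 239.9, 339.3]
orientation: [2.221, 2.221, 0.001]
ft_force: [-1.0, 1.2, -0.4]
width: 9.8
grasp_force: 30.0
```

>>> step_arm --deltas '[[[-0.03,0.023,0],[0,0,0],-1],[[-0.1,0.076,0],[0,0,0],-1],[[-0.18,0.136,0],[0,0,0],-1],[[-0.27,0.204,0],[0,0,0],-1],[[-0.36,0.272,0],[0,0,0],-1],[[-0.45,0.34,0],[0,0,0],-1],[[-0.54,0.408,0],[0,0,0],-1],[[-0.63,0.476,0],[0,0,0],-1],[[-0.72,0.544,0],[0,0,0],-1],[[-0.81,0.612,0],[0,0,0],-1],[[-0.88,0.665,0],[0,0,0],-1],[[-0.93,0.703,0],[0,0,0],-1],[[-0.957,0.723,0],[0,0,0],-1],[[-0.957,0.723,0],[0,0,0],-1],[[-0.957,0.723,0],[0,0,0],-1]]'

```text
t: 13.03
ee_pos: [670.6, -47.3, 338.0]
orientation: [-2.221, -2.219, 0.002]
ft_force: [-0.3, -0.1, 0.1]
width: 9.1
grasp_force: 30.0
```

>>> step_arm --deltas '[[[0,0,0],[0.03,0,0],-1],[[0,0,0],[0.08,0,0],-1],[[0,0,0],[0.14,0,0],-1],[[0,0,0],[0.2,0,0],-1],[[0,0,0],[0.26,0,0],-1],[[0,0,0],[0.32,0,0],-1],[[0,0,0],[0.38,0,0],-1],[[0,0,0],[0.44,0,0],-1],[[0,0,0],[0.5,0,0],-1],[[0,0,0],[0.55,0,0],-1],[[0,0,0],[0.59,0,0],-1],[[0,0,0],[0.605,0,0],-1],[[0,0,0],[0.605,0,0],-1],[[0,0,0],[0.605,0,0],-1]]'

```text
t: 14.2
ee_pos: [671.1, -46.4, 339.0]
orientation: [-1.679, -1.68, 0.818]
ft_force: [-0.5, 0.3, -0.1]
width: 9.4
grasp_force: 30.0
```

```bash
python3 - <<'E'
from h import *
o=get_obs(); e=o['ee_pos']; Rm=R.from_rotvec(o['orientation']).as_matrix(); print(e,o['qpos'].round(2),o['t']); print(Rm.round(3)); print('tip',e+135*Rm[:,2])
for n in('scene','side'):
    d=cam(n,n+'5.png'); print(proj(d,[e+135*Rm[:,2]]))
E
```

```text
[671.08298796 -46.35196557 338.97717732] [-0.06  0.9   0.78 -0.07  2.36 -0.09] 14.2
[[-0.001  0.617 -0.787]
 [ 1.     0.001 -0.001]
 [ 0.    -0.787 -0.617]]
tip [564.79486024 -46.45125191 255.7436261 ]
[[266.89789986 142.66066594]]
[[289.26838524 163.84837767]]
```

>>> step_arm --deltas '[[[0,0.02,0.016],[0,0,0],-1],[[0,0.05,0.039],[0,0,0],-1],[[0,0.09,0.07],[0,0,0],-1],[[0,0.13,0.102],[0,0,0],-1],[[0,0.17,0.133],[0,0,0],-1],[[0,0.21,0.165],[0,0,0],-1],[[0,0.25,0.196],[0,0,0],-1],[[0,0.29,0.227],[0,0,0],-1],[[0,0.33,0.259],[0,0,0],-1],[[0,0.355,0.278],[0,0,0],-1],[[0,0.365,0.286],[0,0,0],-1],[[0,0.365,0.286],[0,0,0],-1],[[0,0.365,0.286],[0,0,0],-1],[[0,0.365,0.286],[0,0,0],-1],[[0,0.365,0.286],[0,0,0],-1],[[0,0.365,0.286],[0,0,0],-1],[[0,0.365,0.286],[0,0,0],-1],[[0,0.365,0.286],[0,0,0],-1]]'

```text
t: 15.8
ee_pos: [671.1, -47.1, 200.3]
orientation: [-1.679, -1.679, 0.818]
ft_force: [-1.3, 0.1, -0.5]
width: 9.6
grasp_force: 30.0
```

```bash
python3 - <<'E'
from h import *
o=get_obs(); e=o['ee_pos']; Rm=R.from_rotvec(o['orientation']).as_matrix(); t=e+135*Rm[:,2]
print(e,o['t'],'tip',t,'lean',np.degrees(np.arccos(-Rm[2,2])),np.abs(o['qvel']).max(),o['grasp_force'])
# where the tip is seen: compare predicted probe axis with image darkness across the shaft
for n in('scene','side'):
    d=cam(n,n+'6.png')
    for s in(0,30):
        u,v=proj(d,[t-s*Rm[:,2]])[0]; print(n,s,round(u,1),round(v,1))
        for r in range(int(v)-5,int(v)+6): print(d['pixels'][r,int(u)-5:int(u)+7].mean(1).astype(int).tolist())
E
```

```text
[671.11350921 -47.09294575 200.33960529] 15.8 tip [564.79025394 -47.09890278 117.15087195] lean 51.9598996802653 0.004648750853294866 29.99964863061905
scene 0 266.2 200.3
[139, 138, 138, 138, 138, 138, 138, 139, 138, 138, 138, 138]
[139, 139, 138, 138, 137, 139, 139, 138, 139, 138, 139, 138]
[138, 144, 138, 138, 137, 138, 138, 138, 139, 139, 138, 138]
[96, 123, 137, 164, 129, 137, 138, 138, 139, 138, 139, 137]
[94, 80, 95, 134, 131, 165, 133, 138, 138, 138, 138, 138]
[132, 122, 85, 96, 90, 132, 130, 139, 138, 138, 138, 138]
[141, 142, 129, 128, 120, 92, 110, 140, 139, 138, 138, 138]
[139, 140, 141, 142, 143, 126, 127, 139, 138, 138, 138, 139]
[139, 138, 139, 138, 139, 139, 139, 139, 139, 138, 138, 138]
[143, 143, 141, 141, 140, 139, 139, 138, 138, 138, 138, 138]
[114, 117, 136, 117, 143, 143, 141, 140, 139, 139, 139, 138]
scene 30 259.1 196.8
[137, 138, 138, 138, 139, 138, 137, 139, 138, 138, 137, 139]
[139, 139, 138, 137, 139, 138, 138, 137, 139, 138, 138, 139]
[143, 139, 139, 139, 138, 138, 138, 138, 138, 138, 138, 139]
[126, 141, 143, 138, 139, 138, 138, 138, 138, 138, 138, 138]

[... 972 characters left out ...]
 113, 112, 113, 113, 113, 112, 110, 101, 97]
[113, 113, 112, 112, 112, 113, 112, 110, 102, 96, 85, 79]
side 30 295.6 203.9
[35, 34, 36, 34, 36, 64, 95, 78, 41, 41, 66, 75]
[28, 29, 30, 31, 34, 67, 99, 99, 71, 70, 75, 57]
[29, 32, 30, 29, 34, 71, 102, 108, 92, 81, 71, 50]
[29, 31, 30, 27, 34, 71, 101, 103, 90, 84, 91, 93]
[30, 30, 29, 27, 36, 72, 93, 90, 86, 95, 107, 111]
[29, 29, 30, 33, 53, 78, 85, 85, 96, 108, 112, 113]
[27, 29, 35, 54, 74, 83, 85, 96, 107, 112, 113, 113]
[30, 34, 54, 76, 81, 84, 96, 108, 112, 113, 113, 113]
[36, 55, 75, 81, 73, 91, 107, 112, 113, 113, 113, 113]
[60, 75, 80, 78, 89, 105, 112, 113, 113, 112, 113, 113]
[88, 82, 85, 95, 106, 112, 113, 112, 113, 113, 113, 113]
```

The probe tip is seen within about 2 px of the prediction in both views: centred over the window, about 85 mm above it, leaning 52° and steady.

```bash
python3 -c "
from workcell import *
print(close_job())"
```

```text
the job is handed in; nothing more can be done
None
```

I drew the probe from its stand, put it down into the open tube to about 14 mm above the inner floor by arm position and drew it straight out, then handed in with it held steady, leaning 52° with its tip about 85 mm above the centre of the lit window; I was shown no verdict.

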